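# Snap the lid of a spice tub shut all the way round

### The arm

A 6-joint arm with a two-finger parallel gripper is mounted at the origin on the work surface. World frame = base frame: x ahead of the robot, y to its left, z up, the work surface at z = 0. Lengths are in mm, angles in degrees, forces in N, time in s.
With the tool pointing down it reaches from about 325 to 925 mm from the base axis. Payload 3.1 kg.
Tool frame: the origin (TCP) lies at the very end of the fingers, on their centre line; the grasp point (between the pads) lies grasp_offset behind it (grasp_offset is the distance from the TCP to the grasp point, in mm); z points along the fingers, x is the direction in which the jaws open and shut, and the axes are right-handed (so a half turn about z gives the same grasp; the last joint's range is limited). The gripper opens to 85 mm and grips with 20 to 120 N. Pads are 22 mm wide; open, the fingers measure 114 mm over their backs; the gripper's body (76 mm by 85 mm) begins 54 mm behind the grasp point. The pads swing forward as they close: fully open they stand 13 mm farther back than shut.
Start: joints at [59.691, 12.427, 92.441, -0, 75.132, -6.429], TCP at [253.006, 571.513, 198.6] pointing down, gripper open.
Joint ranges: [-157.48, 157.48], [-44.54, 120.13], [17.64, 146.25], [-64.5, 244.5], [7.68, 150.69], [-147.95, 147.95]. Speed limits (degrees/s): [159.86, 159.86, 180, 180, 180, 180].

### API

Orientations are given as [roll, pitch, yaw] about the fixed x, y, z axes, in that order (R = Rz(yaw) Ry(pitch) Rx(roll)).
In Python, from station import * gives the robot as it stands. Calls block until the motion is done:
- goto(position, orientation): joint-space move of the TCP to a pose.
- move_l(position, attitude=None, speed=150): straight line of the TCP; attitude=None keeps the orientation; speed is the mean speed in mm/s.
- move_j(angles): joint-space move.
- grip(opening, squeeze=None): finger opening in mm; squeeze is the grip in N (None keeps the last); returns when the fingers have stopped.
- wait(seconds).
- solve_ik(position, orientation): joint angles nearest the present ones, or None.
- get_obs(): the state.
- get_image(name): name is "scene" or "top" or "wrist"; returns the picture (400x640x3 uint8, red, green, blue); there is no depth.
- get_calibration(name): a dict with "fx", "fy", "cx", "cy" (pixels), "D" ([k1, k2, p1, p2, k3] as OpenCV has them; the pictures are not rectified), "R" (3x3) and "t" (3): a world point X has camera coordinates R X + t; the wrist camera has in their place "mount" (4x4, takes a point from camera to tool coordinates, whose origin is the TCP and whose axes are the tool frame's). Camera axes: x right, y down, z forward; pixel columns grow to the right and rows downward; lengths in mm; the calibration is good to about 2 mm. A picture is of the moment at which its call begins: read the wrist's pose just before it. get_calibration takes no time and is no camera call.
A pose or a line that the arm cannot do raises Unreachable and nothing moves.
- sign_off(): hands the job in, once; it reports no verdict.
Trained networks look in the newest picture that a camera, given by its name, has taken for a name from the list of things; names that differ only in an ending like _2 or _b are one class to them, and where a whole thing is asked for, a point or a joint stands for the part that bears it (a point fixed in the world has none). Each returns a list of dicts, best first, with "score" (0 to 1); they miss things now and then, are a little off and sometimes report something else, mostly with a low value. They report only what shows in the picture. A call takes as long as a camera call.
- spot_in(name, camera): "extent" ([centre column, centre row, width, height] in pixels, round what is visible of it).
- regions_of(name, camera): "region" (400x640 bool, what is visible of it) and "extent" ([centre column, centre row, width, height] in pixels, round what is visible of it).
The state is a dict: "t": time; "joint_pos": joint angles; "qvel": joint speeds; "effort": joint torques, N m; "tcp_pos": TCP position; "ee_rot": TCP orientation; "wrist_force": force on the tool from outside, world axes, zero at the start; "moment": the same for the moment, N m; "grip_width": finger opening in mm.
Only numpy, scipy, OpenCV 4.12 (cv2) and the standard library are available. Lean on these libraries where they do the work, as an engineer would, in place of code of your own. Each camera call takes 0.05 s, during which the arm holds its last target.

### The job

The lid of the white tub on the counter is not fully on: some sections of its rim still stand up. Press down around the rim with your fingertips until every section has clicked shut, then take the hand away. Do not lift or tip the tub or push it away from where it stands, and leave the jar, the bowl and the scoop where they are.

Things in the scene. Friction and masses are not known exactly. Their poses are not given: they have to be found in the camera images.
- tub: Round, tapered, filled dry-goods tub of white plastic with its dusty pink press-on lid lying in place, standing loose on the counter; about 1.8 kg, 170 mm across the lid, 140 mm high with the lid shut; a folded-down wire handle hangs against the wall. Origin: centre of its underside; z up along the tub's axis; x towards the middle of rim section 1.
- lid_middle (a point): Middle of the lid's flat centre panel (112 mm across, 130 mm high), which is seated and does not move. Around it the raised outer rim is cut by narrow slits into six equal 60 degree sections, 1 to 6 anticlockwise seen from above. The rim's top face lies 68 to 85 mm from the axis and, when shut, 140 mm above the counter.
- rim1 (a joint): Rim section 1, turning on a living hinge at its inner edge (56 mm from the axis, 128.5 mm high): 0 rad = clicked shut, level; 0.30 rad = sprung up, its outer edge about 8 mm too high. It stays at either end. Sprung up, it needs about 10 N down at the outer edge or 14 N at the rim middle; past half travel it snaps shut and stops dead.
- rim1_top (a point): Middle of the top face of rim section 1, 76.5 mm from the tub's axis; it moves with the section (about 140 mm above the counter when shut, 146 mm when sprung up). Its x axis points outward from the tub, z out of the top face.
- rim2 (a joint): Rim section 2, turning on a living hinge at its inner edge (56 mm from the axis, 128.5 mm high): 0 rad = clicked shut, level; 0.30 rad = sprung up, its outer edge about 8 mm too high. It stays at either end. Sprung up, it needs about 10 N down at the outer edge or 14 N at the rim middle; past half travel it snaps shut and stops dead.
- rim2_top (a point): Middle of the top face of rim section 2, 76.5 mm from the tub's axis; it moves with the section (about 140 mm above the counter when shut, 146 mm when sprung up). Its x axis points outward from the tub, z out of the top face.
- rim3 (a joint): Rim section 3, turning on a living hinge at its inner edge (56 mm from the axis, 128.5 mm high): 0 rad = clicked shut, level; 0.30 rad = sprung up, its outer edge about 8 mm too high. It stays at either end. Sprung up, it needs about 10 N down at the outer edge or 14 N at the rim middle; past half travel it snaps shut and stops dead.
- rim3_top (a point): Middle of the top face of rim section 3, 76.5 mm from the tub's axis; it moves with the section (about 140 mm above the counter when shut, 146 mm when sprung up). Its x axis points outward from the tub, z out of the top face.
- rim4 (a joint): Rim section 4, turning on a living hinge at its inner edge (56 mm from the axis, 128.5 mm high): 0 rad = clicked shut, level; 0.30 rad = sprung up, its outer edge about 8 mm too high. It stays at either end. Sprung up, it needs about 10 N down at the outer edge or 14 N at the rim middle; past half travel it snaps shut and stops dead.
- rim4_top (a point): Middle of the top face of rim section 4, 76.5 mm from the tub's axis; it moves with the section (about 140 mm above the counter when shut, 146 mm when sprung up). Its x axis points outward from the tub, z out of the top face.
- rim5 (a joint): Rim section 5, turning on a living hinge at its inner edge (56 mm from the axis, 128.5 mm high): 0 rad = clicked shut, level; 0.30 rad = sprung up, its outer edge about 8 mm too high. It stays at either end. Sprung up, it needs about 10 N down at the outer edge or 14 N at the rim middle; past half travel it snaps shut and stops dead.
- rim5_top (a point): Middle of the top face of rim section 5, 76.5 mm from the tub's axis; it moves with the section (about 140 mm above the counter when shut, 146 mm when sprung up). Its x axis points outward from the tub, z out of the top face.
- rim6 (a joint): Rim section 6, turning on a living hinge at its inner edge (56 mm from the axis, 128.5 mm high): 0 rad = clicked shut, level; 0.30 rad = sprung up, its outer edge about 8 mm too high. It stays at either end. Sprung up, it needs about 10 N down at the outer edge or 14 N at the rim middle; past half travel it snaps shut and stops dead.
- rim6_top (a point): Middle of the top face of rim section 6, 76.5 mm from the tub's axis; it moves with the section (about 140 mm above the counter when shut, 146 mm when sprung up). Its x axis points outward from the tub, z out of the top face.
- jar: Bystander: spice jar with yellow cap, 72 mm across, 117 mm high, standing loose. Origin: centre of its underside.
- bowl: Bystander: small steel weighing bowl, 124 mm across, 45 mm high, loose. Origin: centre of its underside.
- scoop: Bystander: aluminium scoop lying loose, about 190 mm long, 56 mm wide, 30 mm high. Origin: underside, where handle and trough meet; x points to the trough's mouth (93 mm away).

How it is judged:
By the outcome, as a careful person would: the job done as asked, in the order asked, and still so for the second after the job is handed in, with the robot touching nothing.
It also fails if it takes over 48 s, if anything falls off the work surface, if the arm or the gripper's body presses on something with over 40 N, if the wrist force passes 120 N, or if a joint passes its speed limit or range.

## Working session

There is one attempt and no reset: what is moved stays moved. The work goes in short steps, each a Python script; the robot and the scene stay as the last script left them, time stands still between calls to the robot, and variables do not carry over. Pictures are saved under pics/ and viewed, and the job is handed in when it is done.

```bash
mkdir -p pics; ls; python3 - <<'E'
from station import *
import cv2,json
print(get_obs())
for c in ["scene","top","wrist"]:
    im=get_image(c); cv2.imwrite(f"pics/a_{c}.png",im[:,:,::-1])
    print(c,get_calibration(c))
    for n in ["tub","lid_middle","rim1"]:
        print(n,[(round(d['score'],2),[round(x) for x in d['extent']]) for d in spot_in(n,c)][:8])
E
```

```text
pics
{'t': 0.0, 'joint_pos': array([ 5.96906158e+01,  1.24769238e+01,  9.25277428e+01, -1.23607140e-03,
        7.51331240e+01, -6.42893410e+00]), 'qvel': array([-0.01200049,  0.02143839,  0.06560153,  0.00406836,  0.12960859,
       -0.03893062]), 'effort': array([ 1.91165359e-04, -3.96840227e+01, -3.03857660e+01, -1.57196305e-04,
        9.67586471e-03, -7.03819765e-06]), 'tcp_pos': array([252.55521556, 570.72483053, 197.27328605]), 'ee_rot': array([-1.79985758e+02,  1.37057873e-01,  6.61198855e+01]), 'wrist_force': array([-0.1397379 ,  0.09390424,  0.05048421]), 'moment': array([ 0.06003533, -0.03944568, -0.0267468 ]), 'grip_width': 85.74528839782086}
scene {'fx': 362.8251790830326, 'fy': 362.8251790830326, 'cx': 323.40150470761535, 'cy': 200.58572067753911, 'D': array([-0.01620262,  0.        ,  0.        ,  0.        ,  0.        ]), 'R': array([[-0.77370014,  0.63330608, -0.01764927],
       [ 0.48984301,  0.58030183, -0.65061787],
       [-0.40179835, -0.51202851, -0.75920016]]), 't': array([ 422.73120484, -195.74954739, 1180.28514829])}
tub [(0.64, [329, 228, 78, 81])]
lid_mi
[... 772 characters left out ...]
 [281, 222, 26, 23]), (0.69, [328, 206, 18, 28]), (0.59, [291, 176, 33, 19]), (0.54, [311, 227, 32, 20])]
wrist {'fx': 359.96836804019205, 'fy': 359.96836804019205, 'cx': 315.1803570792922, 'cy': 198.96920549630852, 'D': array([-0.01666529,  0.        ,  0.        ,  0.        ,  0.        ]), 'mount': array([[ 9.99998735e-01,  1.58747186e-03, -1.00238480e-04,
        -5.31823119e-01],
       [-1.48282009e-03,  9.53171537e-01,  3.02426558e-01,
        -7.81440825e+01],
       [ 5.75638114e-04, -3.02426026e-01,  9.53172685e-01,
        -1.74374424e+02],
       [ 0.00000000e+00,  0.00000000e+00,  0.00000000e+00,
         1.00000000e+00]])}
tub []
lid_middle []
rim1 [(0.15, [211, 374, 42, 45])]
```

```bash
python3 - <<'E'
import cv2
a=cv2.imread("pics/a_top.png");cv2.imwrite("pics/a_top_c.png",cv2.resize(a[120:290,200:420],None,fx=3.5,fy=3.5,interpolation=cv2.INTER_CUBIC))
a=cv2.imread("pics/a_scene.png");cv2.imwrite("pics/a_scene_c.png",cv2.resize(a[170:290,260:420],None,fx=5,fy=5,interpolation=cv2.INTER_CUBIC)[:600])
E
```

```text
(no output)
```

View pics/a_top.png

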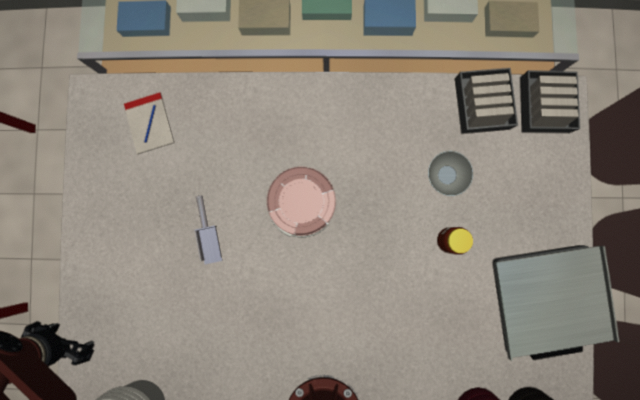

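View pics/a_top_c.png

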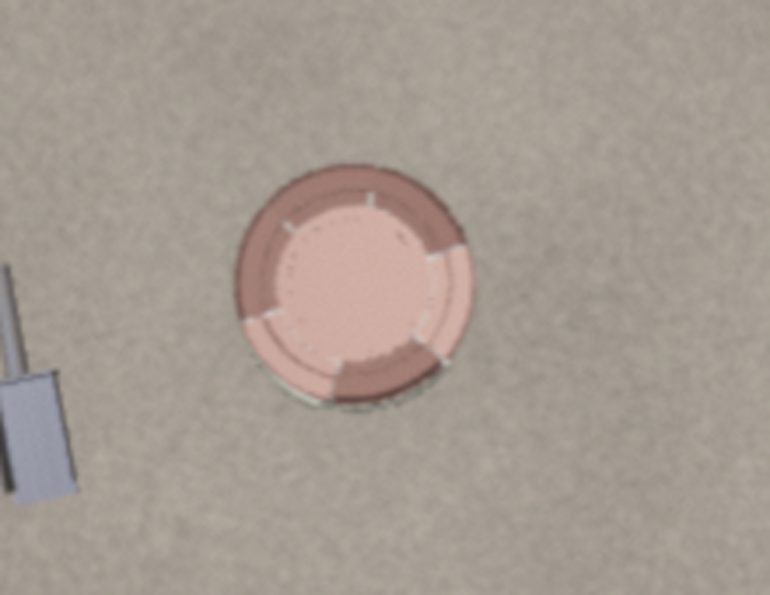

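View pics/a_scene_c.png

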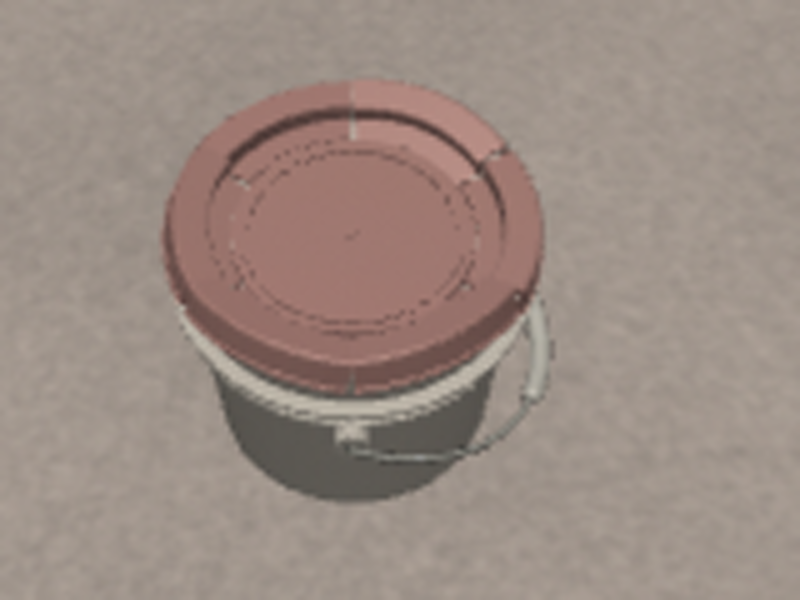

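View pics/a_scene.png

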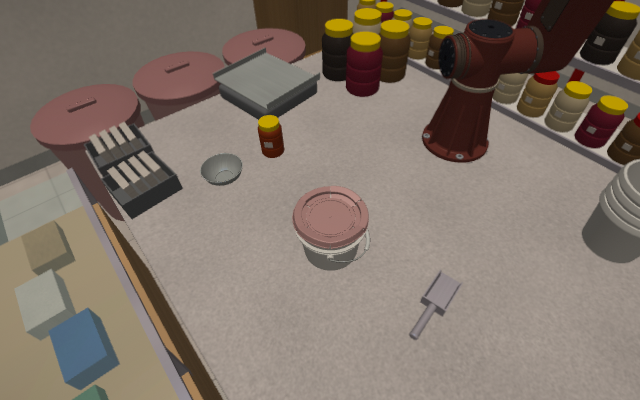

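The top view shows the tub at about (301,202) with the slits visible. I'll compute its position from those, then hover the wrist camera above it.

```bash
cat > h.py <<'E'
from station import *
import numpy as np, cv2
from scipy.spatial.transform import Rotation as Rn
def ray(px,cal,obs=None):
    K=np.array([[cal['fx'],0,cal['cx']],[0,cal['fy'],cal['cy']],[0,0,1]])
    p=cv2.undistortPoints(np.array(px,float).reshape(-1,1,2),K,np.array(cal['D'])).reshape(-1,2)
    d=np.c_[p,np.ones(len(p))]
    if 'mount' in cal:
        M=cal['mount'];T=np.eye(4);T[:3,:3]=Rn.from_euler('xyz',obs['ee_rot'],degrees=True).as_matrix();T[:3,3]=obs['tcp_pos']
        W=T@M; return W[:3,3],d@W[:3,:3].T
    R=np.array(cal['R']);t=np.array(cal['t']); return -R.T@t,d@R
def onplane(px,z,cal,obs=None):
    o,d=ray(px,cal,obs); return o+d*((z-o[2])/d[:,2])[:,None]
E
python3 - <<'E'
from h import *
c=np.array([(370,198),(290,226),(275,312),(338,364),(420,342),(432,258)])/3.5+[200,120]-0.36
P=onplane(c,130,get_calibration('top'));print(P)
m=P.mean(0);print(m,[ (np.linalg.norm(p[:2]-m[:2]).round(1),np.degrees(np.arctan2(*(p-m)[1::-1])).round(1)) for p in P])
print(onplane([(300.5,201.7)],138,get_calibration('top')))
E
```

```text
[[634.64672084  48.14797562 130.        ]
 [614.2179756  105.04904195 130.        ]
 [552.74141079 114.91105027 130.        ]
 [516.18529575  69.63477416 130.        ]
 [532.24769862  11.62040217 130.        ]
 [592.0280715    3.58681549 130.        ]]
[573.67786218  58.82500994 130.        ] [(np.float64(61.9), np.float64(-9.9)), (np.float64(61.5), np.float64(48.7)), (np.float64(59.9), np.float64(110.5)), (np.float64(58.5), np.float64(169.4)), (np.float64(62.8), np.float64(-131.3)), (np.float64(58.2), np.float64(-71.6))]
[[570.31827966  59.11373999 138.        ]]
```

```bash
python3 - <<'E'
from h import *
for yaw in (0,90,180,-90): print(yaw,solve_ik([572,59,275],[180,0,yaw]))
grip(0)
goto([572,59,275],[180,0,0])
wait(0.4)
o=get_obs();print(o['t'],o['tcp_pos'],o['ee_rot'],o['wrist_force'],o['grip_width'])
im=get_image("wrist");cv2.imwrite("pics/b_w.png",im[:,:,::-1])
np.save("b_obs.npy",np.r_[o['tcp_pos'],o['ee_rot']])
print([(round(d['score'],2),[round(x) for x in d['extent']]) for d in spot_in("rim1","wrist")])
im=get_image("scene");cv2.imwrite("pics/b_s.png",im[:,:,::-1])
E
```

```text
0 [-1.10300512e+00  3.33044337e+00  9.44076479e+01 -2.54444375e-14
  8.22619088e+01 -1.10300512e+00]
90 [ -1.10300512   3.33044337  94.40764786   0.          82.26190877
 -91.10300512]
180 None
-90 [-1.10300512e+00  3.33044337e+00  9.44076479e+01 -2.54444375e-14
  8.22619088e+01  8.88969949e+01]
3.9417 [571.96040766  59.26761174 274.97973097] [1.79997991e+02 4.36035212e-03 2.52833760e-02] [ 0.06284366 -0.0998507   0.11910791] 0.44914709407829845
[(0.84, [374, 222, 70, 73]), (0.83, [260, 122, 69, 81]), (0.82, [251, 200, 58, 82]), (0.7, [334, 99, 100, 53]), (0.63, [305, 239, 87, 45])]
```

View pics/b_w.png

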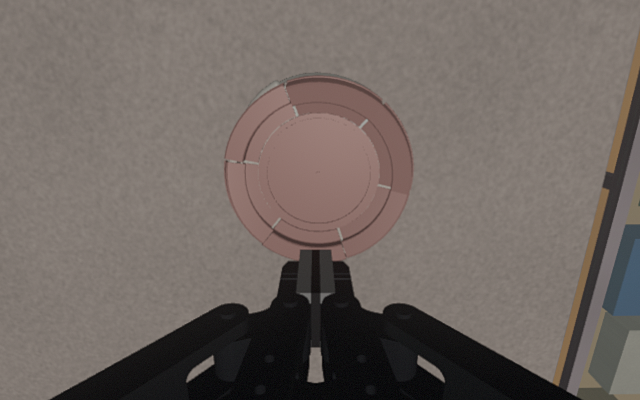

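```bash
python3 - <<'E'
from h import *
import cv2
b=np.load("b_obs.npy");o=dict(tcp_pos=b[:3],ee_rot=b[3:])
c=[(294,106),(367,121),(378,185),(338,229),(280,219),(259,163)]
P=onplane(c,129,get_calibration('wrist'),o)
m=P.mean(0);print(m)
print([ (np.linalg.norm(p[:2]-m[:2]).round(1),np.degrees(np.arctan2(*(p-m)[1::-1])).round(1)) for p in P])
print(onplane([(318,171.5)],130,get_calibration('wrist'),o))
a=cv2.imread("pics/b_w.png");cv2.imwrite("pics/b_wc.png",cv2.resize(a[60:270,210:425],None,fx=2.8,fy=2.8,interpolation=cv2.INTER_CUBIC))
a=cv2.imread("pics/b_s.png");cv2.imwrite("pics/b_sc.png",cv2.resize(a[160:290,260:420],None,fx=4.5,fy=4.5,interpolation=cv2.INTER_CUBIC))
E
```

```text
[574.8968747   60.25140302 129.        ]
[(np.float64(62.7), np.float64(110.7)), (np.float64(62.0), np.float64(48.0)), (np.float64(55.5), np.float64(-12.4)), (np.float64(58.6), np.float64(-71.9)), (np.float64(58.8), np.float64(-129.2)), (np.float64(55.3), np.float64(171.1))]
[[573.69208862  61.20839994 130.        ]]
```

View pics/b_wc.png

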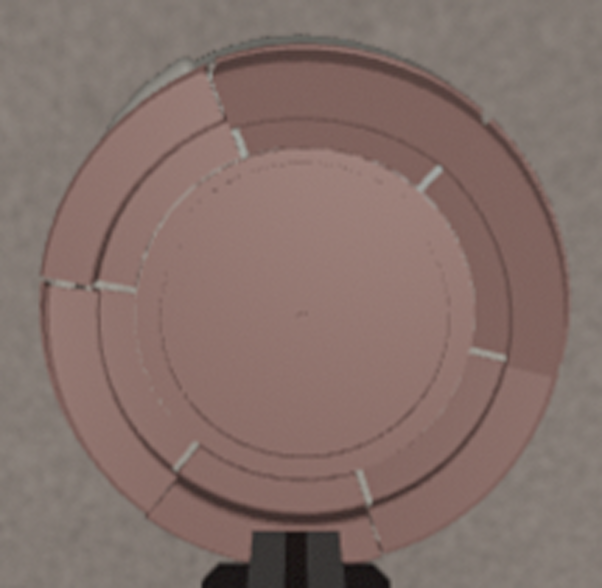

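View pics/b_sc.png

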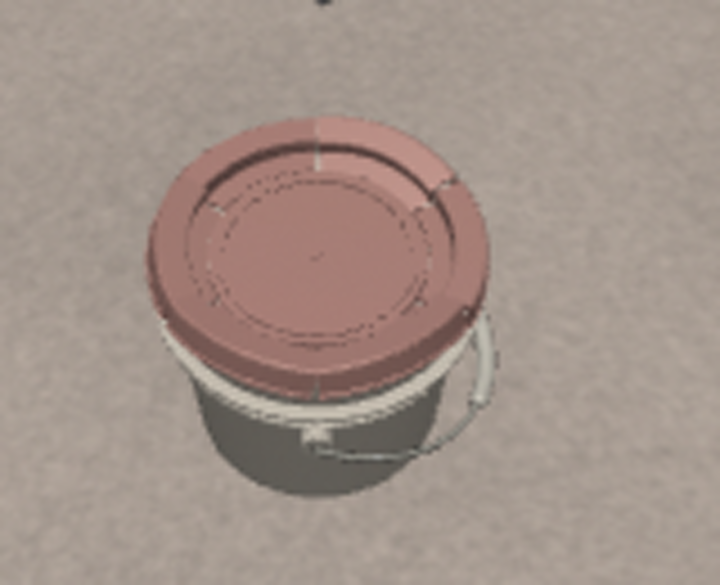

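Lid centre ≈ (573, 60), slits at about −11°+60k, so the section middles are at 19°+60k. I'll start with the 19° section, stopping on force.

```bash
cat >> h.py <<'E'
C=np.array([573.,60.3])
def press(ang,r=79,Fmax=24,zmin=137.0,v=30):
    a=np.radians(ang);p=C+r*np.array([np.cos(a),np.sin(a)])
    move_l([*p,162],None,200); move_l([*p,151],None,80)
    f0=get_obs()['wrist_force'][2]; log=[];z=151
    while z>zmin:
        z-=0.7; move_l([*p,z],None,v)
        o=get_obs();f=o['wrist_force'][2]-f0; log.append((round(o['tcp_pos'][2],1),round(f,1)))
        if f>Fmax and o['tcp_pos'][2]<142.5: break
        if f>40: print('HIGH');break
    o=get_obs(); lat=o['wrist_force'][:2].round(1)
    move_l([*p,160],None,120)
    print(ang,'t',round(get_obs()['t'],2),'lat',lat,log)
E
python3 - <<'E'
from h import *
move_l([573+79*.9455,60.3+79*.3256,175],[180,0,0],250)
press(19)
E
```

```text
19 t 10.89 lat [ 0.1 -0.2] [(np.float64(150.5), np.float64(-0.1)), (np.float64(149.6), np.float64(-0.4)), (np.float64(148.8), np.float64(-0.2)), (np.float64(148.1), np.float64(-0.4)), (np.float64(147.4), np.float64(0.4)), (np.float64(146.7), np.float64(-0.3)), (np.float64(146.0), np.float64(-0.6)), (np.float64(145.3), np.float64(-0.1)), (np.float64(144.6), np.float64(0.1)), (np.float64(143.9), np.float64(-0.1)), (np.float64(143.2), np.float64(-0.6)), (np.float64(142.5), np.float64(0.1)), (np.float64(141.8), np.float64(-0.9)), (np.float64(141.1), np.float64(0.2)), (np.float64(140.4), np.float64(-0.5)), (np.float64(139.7), np.float64(0.1)), (np.float64(139.0), np.float64(-0.2)), (np.float64(138.3), np.float64(0.3)), (np.float64(137.6), np.float64(-0.3)), (np.float64(136.9), np.float64(-0.1)), (np.float64(136.2), np.float64(-0.5))]
```

No contact down to 136 mm, which I didn't expect. I'll look with the fingers lowered on this spot.

```bash
python3 - <<'E'
from h import *
o=get_obs();print(o['t'],o['tcp_pos'],o['ee_rot'],o['wrist_force'],o['grip_width'])
for c in("wrist","scene","top"): cv2.imwrite(f"pics/c_{c}.png",get_image(c)[:,:,::-1])
for c,(x0,x1,y0,y1) in dict(scene=(250,410,140,270),top=(220,400,120,260)).items():
    a=cv2.imread(f"pics/c_{c}.png")[y0:y1,x0:x1];cv2.imwrite(f"pics/c_{c}c.png",cv2.resize(a,None,fx=4.2,fy=4.2,interpolation=cv2.INTER_CUBIC))
def proj(X,c):
    k=get_calibration(c);K=np.array([[k['fx'],0,k['cx']],[0,k['fy'],k['cy']],[0,0,1]])
    return cv2.projectPoints(np.array(X,float).reshape(-1,1,3),cv2.Rodrigues(k['R'])[0],k['t'],K,k['D'])[0].reshape(-1,2)
for c,(x,y) in dict(scene=(250,140),top=(220,120)).items():
    print(c,(proj([o['tcp_pos'],[573,60.3,130]],c)-[x,y])*4.2)
E
```

```text
10.8917 [648.82745382  86.03671569 161.5222853 ] [-1.79993957e+02 -1.77130843e-01 -3.69923896e-03] [-0.14369485  0.09748748  0.85758794] 0.1032319711855831
scene [[252.37246249 389.86818575]
 [336.69232543 320.09829604]]
top [[290.9597272  205.18887599]
 [336.9099734  339.4402677 ]]
```

View pics/c_wrist.png

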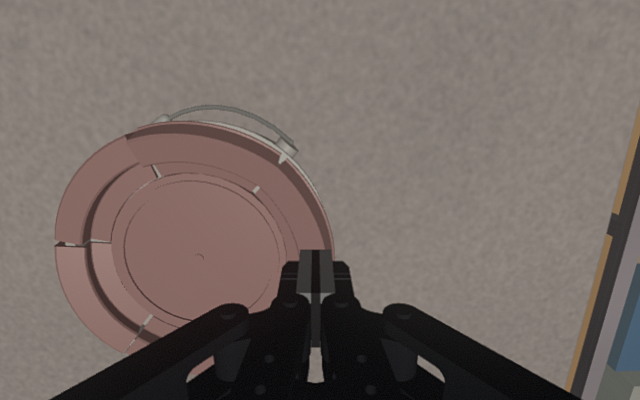

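View pics/c_scenec.png

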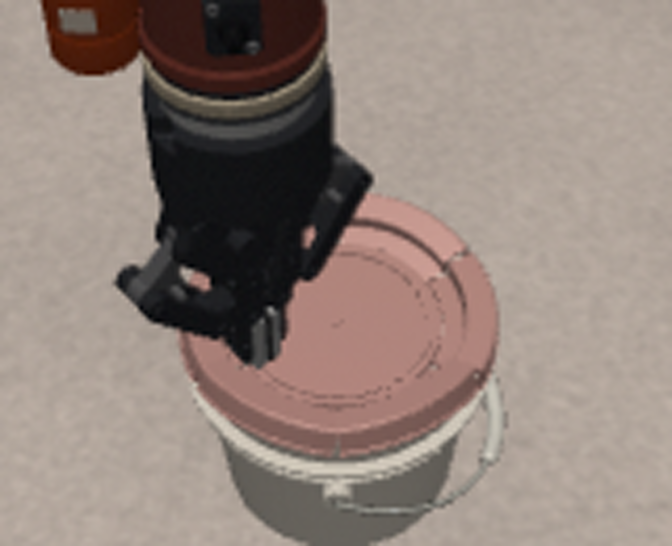

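View pics/c_topc.png

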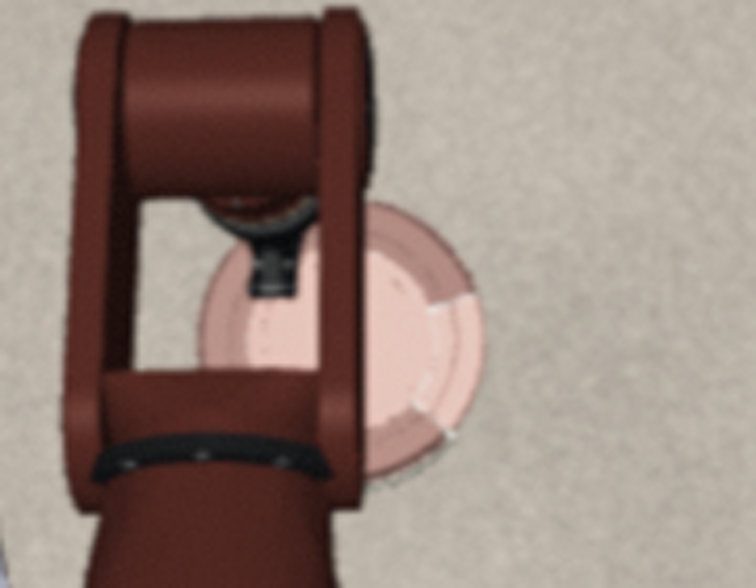

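```bash
python3 - <<'E'
from h import *
o=get_obs();print(o['tcp_pos'],o['t'])
k=get_calibration('scene');K=np.array([[k['fx'],0,k['cx']],[0,k['fy'],k['cy']],[0,0,1]])
for d in (0,13,20,30,40):
  for off in((0,0),(0,11),(0,-11),(9,11),(9,-11)):
    X=o['tcp_pos']+[*off,d]
    s=cv2.projectPoints(X.reshape(1,1,3),cv2.Rodrigues(k['R'])[0],k['t'],K,k['D'])[0].ravel()
    w=get_calibration('wrist');M=np.linalg.inv(w['mount']);p=M@[off[0],-off[1],-d,1]
    print(d,off,((s-[250,140])*4.2).round(),(w['cx']+w['fx']*p[0]/p[2]).round(),(w['cy']+w['fy']*p[1]/p[2]).round())
a=cv2.imread("pics/c_wrist.png")[220:320,250:390];cv2.imwrite("pics/c_wc.png",cv2.resize(a,None,fx=5,fy=5,interpolation=cv2.INTER_CUBIC))
a=cv2.imread("pics/c_scene.png")[190:250,280:350];cv2.imwrite("pics/c_sc2.png",cv2.resize(a,None,fx=10,fy=10,interpolation=cv2.INTER_CUBIC))
E
```

```text
[647.18955367  86.00257818 159.29034746] 11.0417
0 (0, 0) [255. 391.] 317.0 238.0
0 (0, 11) [269. 405.] 317.0 219.0
0 (0, -11) [242. 377.] 317.0 257.0
0 (9, 11) [254. 414.] 334.0 219.0
0 (9, -11) [227. 386.] 334.0 257.0
13 (0, 0) [254. 375.] 317.0 249.0
13 (0, 11) [268. 389.] 317.0 228.0
13 (0, -11) [240. 361.] 317.0 269.0
13 (9, 11) [253. 399.] 336.0 228.0
13 (9, -11) [226. 371.] 335.0 269.0
20 (0, 0) [253. 367.] 317.0 255.0
20 (0, 11) [267. 381.] 317.0 234.0
20 (0, -11) [240. 353.] 317.0 276.0
20 (9, 11) [253. 391.] 337.0 234.0
20 (9, -11) [225. 362.] 336.0 276.0
30 (0, 0) [252. 354.] 317.0 266.0
30 (0, 11) [267. 369.] 317.0 243.0
30 (0, -11) [238. 340.] 317.0 287.0
30 (9, 11) [252. 378.] 338.0 243.0
30 (9, -11) [224. 350.] 337.0 287.0
40 (0, 0) [251. 342.] 317.0 277.0
40 (0, 11) [266. 356.] 318.0 253.0
40 (0, -11) [237. 328.] 317.0 300.0
40 (9, 11) [251. 366.] 339.0 253.0
40 (9, -11) [222. 337.] 338.0 300.0
```

View pics/c_wc.png

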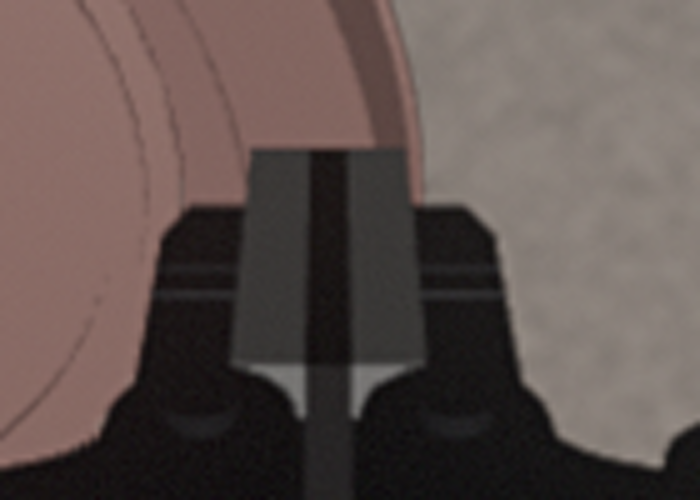

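View pics/c_sc2.png

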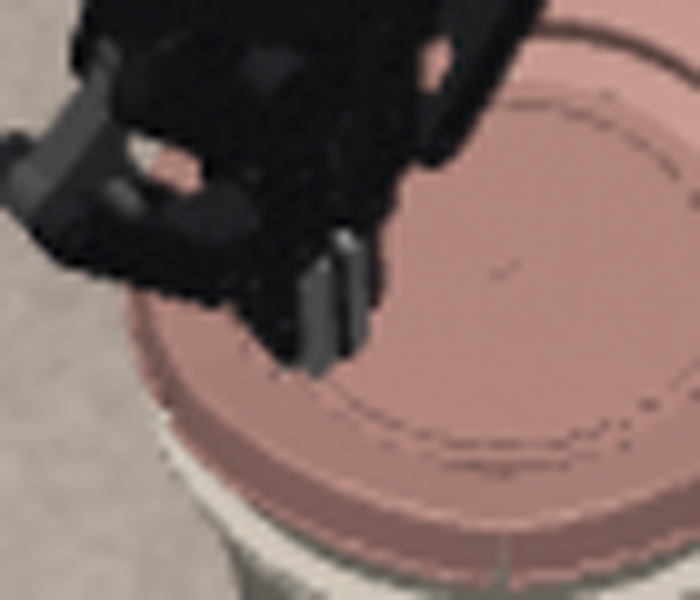

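View pics/a_wrist.png

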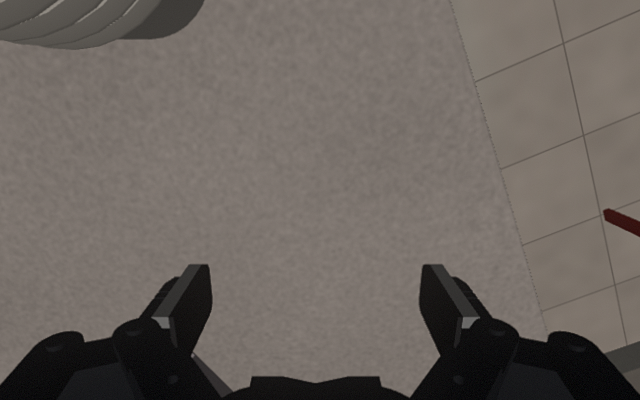

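Both the scene and wrist views put the pad tips roughly 35 mm behind the nominal TCP (pad edge at wrist row 250). I'll continue the guarded descent from there and take the true tip offset from contact.

```bash
cat >> h.py <<'E'
def press(ang,zs=122,zmin=100,r=79,Fmax=24,step=1.0,v=60,up=None,zstop=None):
    a=np.radians(ang);p=C+r*np.array([np.cos(a),np.sin(a)])
    move_l([*p,zs],None,120)
    f0=get_obs()['wrist_force'][2]; log=[];z=zs
    while z>zmin:
        z-=step; move_l([*p,z],None,v)
        o=get_obs();f=o['wrist_force'][2]-f0; log.append((float(round(o['tcp_pos'][2],1)),float(round(f,1))))
        if f>Fmax and (zstop is None or o['tcp_pos'][2]<zstop): break
        if f>45: print('HIGH');break
    o=get_obs(); lat=o['wrist_force'][:2].round(1)
    move_l([*p,up or z+22],None,150)
    print(ang,'t',round(o['t'],2),round(get_obs()['t'],2),'lat',lat,log)
E
python3 - <<'E'
from h import *
import station
print(getattr(station,'grasp_offset',None))
press(19)
E
```

```text
18.700000000000003
19 t 17.01 17.31 lat [-4.7 -0.3] [(122.0, -0.2), (120.2, -1.2), (118.9, -1.4), (117.8, -0.9), (116.9, -0.6), (115.9, -0.2), (115.4, 1.2), (115.2, 4.8), (114.7, 6.4), (113.8, 5.6), (112.5, 3.3), (108.2, -1.6), (108.0, -0.0), (107.8, -1.2), (107.4, 0.7), (107.3, 4.3), (107.2, 8.1), (107.2, 11.5), (107.1, 12.6), (106.9, 16.2), (106.8, 16.8), (106.7, 19.0)]
```

The section snapped at TCP 112 and seated at 107.2, so the true tip offset is about 33 mm. Next come the other five, with fewer steps each to save time.

```bash
cat > p2.py <<'E'
from h import *
import sys
def quick(ang,r=79):
    a=np.radians(ang);p=C+r*np.array([np.cos(a),np.sin(a)])
    move_l([*p,124],None,200)
    f0=get_obs()['wrist_force'][2];log=[]
    for z in (112,107,103,100,97,95):
        move_l([*p,z],None,50)
        o=get_obs();f=o['wrist_force'][2]-f0; log.append((float(round(o['tcp_pos'][2],1)),float(round(f,1))))
        if f>35 or (f>18 and o['tcp_pos'][2]<109): break
    move_l([*p,124],None,150)
    print(ang,'t',round(get_obs()['t'],2),'lat',o['wrist_force'][:2].round(1),log,flush=True)
for a in sys.argv[1:]: quick(float(a))
E
python3 p2.py 79 139
```

```text
79.0 t 19.3 lat [-8.3 -0.2] [(112.9, 4.6), (107.4, 3.2), (107.0, 17.9), (106.7, 27.3)]
139.0 t 21.02 lat [-6.8 -1.2] [(111.1, 1.4), (107.4, 1.6), (107.0, 19.1)]
```

```bash
python3 p2.py 199 259 319; python3 - <<'E'
from h import *
goto([572,59,275],[180,0,0]); wait(0.3)
o=get_obs();print(o['t'],o['tcp_pos'],o['wrist_force'])
np.save("d_obs.npy",np.r_[o['tcp_pos'],o['ee_rot']])
for c in("wrist","scene"): cv2.imwrite(f"pics/d_{c}.png",get_image(c)[:,:,::-1])
a=cv2.imread("pics/d_wrist.png");cv2.imwrite("pics/d_wc.png",cv2.resize(a[60:270,210:425],None,fx=2.8,fy=2.8,interpolation=cv2.INTER_CUBIC))
a=cv2.imread("pics/d_scene.png");cv2.imwrite("pics/d_sc.png",cv2.resize(a[160:290,260:420],None,fx=4.5,fy=4.5,interpolation=cv2.INTER_CUBIC))
E
```

```text
199.0 t 22.75 lat [-6.4  0.5] [(111.2, -0.2), (107.4, 0.7), (107.0, 20.1)]
259.0 t 24.74 lat [-12.4   0.2] [(111.3, -0.3), (107.4, -0.1), (107.1, 17.5), (106.8, 27.9)]
319.0 t 26.73 lat [-7.1 -2.4] [(113.1, 4.7), (107.3, 3.8), (107.1, 17.0), (106.8, 24.9)]
27.75 [571.43179974  58.53905659 272.73609978] [-0.09007034 -0.55984049  0.09278234]
```

View pics/d_wc.png

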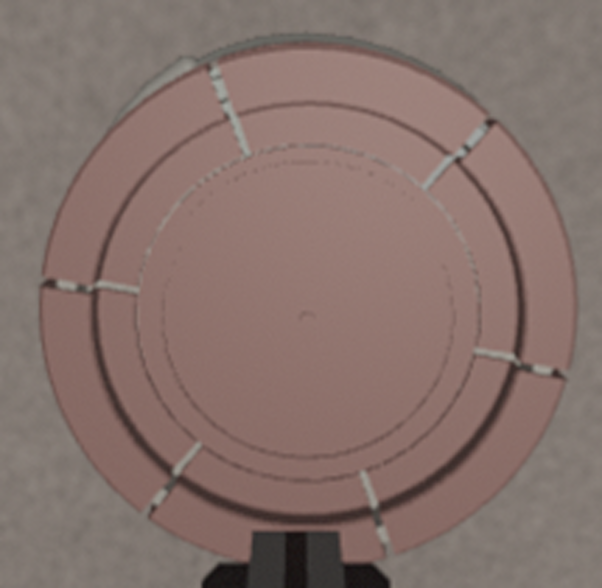

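View pics/d_sc.png

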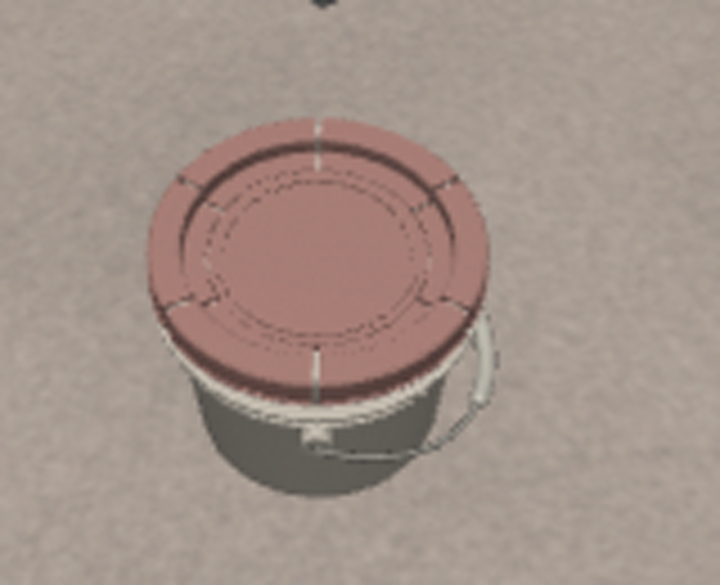

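All six sections now show the same shading and lie level. The tub is at the same pixels in the scene view as before, and the hand is clear above it. The job is ready to hand in.

```bash
python3 - <<'E'
from station import *
print(sign_off(), get_obs()['t'])
E
```

```text
the job is handed in; nothing more can be done
the job is handed in; nothing more can be done
```

The lid is fully on. I pressed all six rim sections with the closed fingertips, lifted the hand clear to about 270 mm and handed the job in; the last clock reading before that was 27.75 s.

- **Seating:** every section stopped dead at the same height (TCP 106.7–107.1 mm), under 17–28 N at the last reading before lifting. The force trace of the first section, at 19°, showed a clear snap. The 79° and 319° sections gave early contact, so they were up too.
- **Final pictures:** the wrist and scene views show all six sections level and evenly shaded. The tub is at the same place in the scene view as before pressing. Sideways force while pressing stayed at or below about 12 N.
- **Unexpected:** my first descent, to 136 mm, touched nothing. The fingertips turned out to end about 33 mm behind the stated TCP, so I set the pressing height from contact and pictures instead.
- **Not checked:** I did not measure the jar, bowl and scoop again; the arm worked only over the tub.

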